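Start the bowl lathe with its dust extraction

TASK

Get the bowl lathe running: first push the blast gate's blade straight down until the gate is fully shut, then switch on the dust extractor by pressing the raised end of its rocker fully down, and last press the small round start button on the lathe's control box all the way in, keep it in for about half a second and let it go. Only push with the fingertips, in that order: do not pull the blade up, do not pick anything up, do not press the big mushroom stop button, and leave the things lying about the bench where they are.

Things in the scene. Friction and masses are not known exactly. Their poses are not given: they have to be found in the camera images.
- gate: Blast gate of the spare hose, fixed: upright aluminium frame 100 mm wide (its y), 18 mm thick (its x), 110 mm high, on a plywood foot 90 x 120 mm, with a grey pipe stub (62 mm) through it along x. A steel blade with a folded top stands out of its top, over the origin. Origin: centre of its underside; z up, x away from the robot at yaw 0.
- blade_top (a point): Centre of the upper face of the blade's folded top, a flat 24 mm (gate's x) by 64 mm (gate's y), 5 mm thick; moves with the blade. 118 mm above the bench when the gate is fully shut.
- gate_blade (a joint): How far the blade stands up from fully shut, in m: 0 is fully down (shut), 0.060 is its upper end. It starts 0.030 to 0.050 up. It slides vertically with about 4 N of friction and stays where it is left; pushing straight down on its top shuts it against a hard stop.
- switch_box: Switch box of the dust extractor, fixed to the bench: a grey box 110 mm (x) by 140 mm (y), 55 mm high. A light grey rocker paddle lies on its top, at x 0, y -30 mm, and a tin stands on the top at about y +40 mm. Origin: centre of its underside on the bench; z up, x away from the robot at yaw 0.
- rocker_end (a point): Point on the paddle's upper face near the end raised at the start (box's +x end, away from the robot), 19 mm from the pivot; moves with it. The paddle is flat, 54 mm (box's x) by 34 mm (box's y), pivots about the box's y 66 mm above the bench and tilts 0.2 rad either way. The point is about 74 mm above the bench when off, 66 mm when fully on.
- rocker (a joint): Rocker angle in rad: 0 is off (far end raised), 0.40 is fully on (far end pressed down to its stop). Starts between 0 and 0.05. Needs about 2.5 to 4 N on the raised end, and stays where it is left.
- control_box: Control box of the lathe, fixed to the bench: a grey box 100 mm (x) by 170 mm (y), 60 mm high, with two black push buttons on its top: the small flat round start button at y -42 mm, the big mushroom stop button at y +42 mm. Origin: centre of its underside on the bench; z up, x away from the robot at yaw 0.
- start_top (a point): Centre of the top of the small flat round start button: 26 mm in diameter, its top 13 mm above the box's top (73 mm above the bench); moves with the button.
- start (a joint): How far the start button is pressed in, m: 0 released, 0.006 fully in against its stop. A spring returns it: 1.5 N to begin, 4.5 N fully in.
- stop_top (a point): Centre of the top of the mushroom stop button: head 42 mm in diameter, top 88 mm above the bench. Not to be pressed.
- stop (a joint): How far the mushroom stop button is pressed in, m: 0 released, 0.006 fully in; a spring returns it.
- wax_tin: Low round closed brass tin (loose, not a button), 44 mm in diameter, 26 mm high, standing on top of the switch box beside the rocker; a bystander. Origin: centre of its underside.
- sanding_block: Cork sanding block 50 x 90 x 30 mm lying on the bench just beyond the switch box; a bystander. Origin: centre of its underside.
- turned_knob: Small turned wooden drawer knob, 38 mm in diameter, 38 mm high, standing on the bench beside the blast gate; a bystander. Origin: centre of its underside.
- bowl: Turned wooden bowl, 120 mm in diameter, 55 mm high, standing beyond the control box; a bystander. Origin: centre of its underside.
- gouge: Short carving gouge, 170 mm long and 20 mm high, lying along its own y axis, flat, on the robot's side of the control box; a bystander. Origin: near its middle, on the bench.

How it is judged:
On the way, in this order (a step that is already met when the one before it is completed fails the run):
1. the blast gate is fully shut (value of joint gate_blade below 0.004 m), for 0.1 s.
2. the extractor's rocker is pressed over to on (value of joint rocker above 0.34 rad), for 0.1 s.
3. the start button is pressed in and kept in for 0.3 s (value of joint start above 0.0045 m), for 0.3 s.
At the end, for the whole second after the job is handed in: The gate blade is within 4 mm of fully shut, the rocker reads over 0.34 rad (on), the start button has been held at least 4.5 mm in for 0.3 s and has sprung back (under 1.5 mm), the stop button is out, and every loose thing rests within 20 mm of where it began (value of joint gate_blade below 0.004 m and value of joint rocker above 0.34 rad and value of joint start below 0.0015 m and value of joint stop below 0.002 m and distance of each of wax_tin, sanding_block, turned_knob, bowl, gouge from where it was at the start of the episode below 0.02 m and linear speed of each of wax_tin, sanding_block, turned_knob, bowl, gouge below 0.02 m/s); the robot touches nothing.
It fails at once if the rocker is switched on before the gate is shut (value of joint rocker above 0.3 rad and value of joint gate_blade above 0.006 m).
It fails at once if the start button is pressed before the gate is shut and the extractor on (value of joint start above 0.003 m and (value of joint gate_blade above 0.006 m or value of joint rocker below 0.32 rad)).
It fails at once if the mushroom stop button is pressed (over 2 mm) (value of joint stop above 0.002 m).
It fails at once if the blade is pulled up (value of joint gate_blade above 0.056 m).
It fails at once if a loose thing is lifted, carried or pushed more than 20 mm from its place (distance of any of wax_tin, sanding_block, turned_knob, bowl, gouge from where it was at the start of the episode above 0.02 m).
It also fails if it takes over 54 s, if anything falls off the work surface, if the arm or the gripper's body presses on something with over 40 N, if the wrist force passes 120 N, or if a joint passes its speed limit or range.

ROBOT

A 6-joint arm with a two-finger parallel gripper is mounted at the origin on the work surface. World frame = base frame: x ahead of the robot, y to its left, z up, the work surface at z = 0. Lengths are in m, angles in rad, forces in N, time in s.
With the tool pointing down it reaches from about 0.35 to 0.925 m from the base axis. Payload 6.4 kg.
Tool frame: the origin (TCP) lies midway between the tips of the shut fingers; the grasp point (between the pads) lies 19 mm behind it; z points along the fingers, y is the line along which they close (so a half turn about z gives the same grasp; the last joint's range is limited). The gripper opens to 94 mm and grips with 3 to 60 N. Pads are 16 mm wide; open, the fingers measure 119 mm over their backs; the gripper's body (75 mm by 177 mm) begins 78 mm behind the grasp point.
Start: joints at [1.127, 0.245, 1.558, -0, 1.339, -0.174], TCP at [0.173, 0.626, 0.205] pointing down, gripper open.
Joint ranges: [-3.13, 3.13], [-1.02, 2.26], [0.13, 2.54], [-0.95, 4.09], [0.21, 2.88], [-2.74, 2.74]. Speed limits (rad/s): [2.57, 2.57, 3.14, 3.14, 3.14, 3.14].

INTERFACE

Orientations are given as a rotation vector (axis times angle).
In Python, from station import bot gives the robot as it stands.
- The arm moves only by the tool play_rows, never from a script. Its argument "deltas" is a list of rows, each a list of 3 entries, a list of its own where there are three numbers: the shift along the tool's x, y, z as a fraction of full scale, then the turn, a rotation vector about the tool's x, y, z as a fraction of full scale, then the closure, from -1 (fully open) to 1 (shut). In form: [[[x, y, z], [rx, ry, rz], hand], ...]. A call has 1 to 20 rows; each row is the pose to reach, as a shift and turn from the pose commanded when the call began, along the tool's axes at that moment, turning the shorter way round; what a row does not reach only later rows make up. Full scale, the value 1, is 1 m for a shift and 360 degrees for a turn. A row lasts 1/10 s, in which the tool goes at most 50 mm and 8.59 degrees, less where a joint would pass 70% of its speed; a pose out of reach is approached as far as the arm can. A call with a number of a shift or a turn outside -1 to 1 is refused whole. A call with a gripper value outside its range is refused whole. The fingers move at their own pace and stop on an object; the grip force is fixed at half the most. Time passes only in rows, so rows that repeat a pose let the fingers close. It gives the time, the measured TCP pose, the force, the opening and the grip force at its end, in the units of the state.
- bot.observe(): the state, without advancing time (a new reading comes with each control period).
- bot.snapshot(name): name is "scene" or "top" or "wrist"; returns the picture (420x560x3 uint8, red, green, blue); there is no depth.
- bot.get_calibration(name): a dict with "fx", "fy", "cx", "cy" (pixels), "R" (3x3) and "t" (3): a world point X has camera coordinates R X + t; the wrist camera has in their place "T_tool_cam" (4x4, takes a point from camera to tool coordinates, whose origin is the TCP and whose axes are the flange's). Camera axes: x right, y down, z forward; pixel columns grow to the right and rows downward; lengths in m; the calibration is good to about 2 mm. A picture is of the moment at which its call begins: read the wrist's pose just before it. get_calibration takes no time and is no camera call.
- bot.job_done(): hands the job in; it is judged then, once.
The state is a dict: "t": time; "joint_pos": joint angles; "qd": joint speeds; "effort": joint torques, N m; "eef_pos": TCP position; "tool_rot": TCP orientation; "force": force on the tool from outside, world axes, zero at the start; "ft_torque": the same for the moment, N m; "opening": finger opening in m; "grip_force": force on a finger pad.
Only numpy, scipy, OpenCV 4.12 (cv2) and the standard library are available. Lean on these libraries where they do the work, as an engineer would, in place of code of your own. Each camera call takes 0.05 s, during which the arm holds its last target. There are 200 camera calls.

## Working session

There is one attempt and no reset: what is moved stays moved. The work goes in short steps, Python scripts to look and compute and a tool call to move; the robot and the scene stay as the last step left them, time stands still between calls to the robot, and variables do not carry over. Pictures are saved under pics/ and viewed, at most 10 in all, crops included, and the job is handed in when it is done.

Besides the shell and the picture viewer there is one more tool, called as name([rows], argument=value, ...), one row to a line, values as JSON. play_rows: Moves the arm, as the interface text tells. Shift numbers are shares of 1 m and turn numbers shares of 360 degrees, none past 1 either way. Its arguments: {"type":"object","properties":{"deltas":{"type":"array"}},"required":["deltas"]}

```bash
mkdir -p pics
python3 - <<'E'
from station import bot
import cv2,numpy as np
o=bot.observe();print(o['t'],o['eef_pos'],o['tool_rot'],o['opening'])
for n in("top","scene"):
    c=bot.get_calibration(n);print(n,{k:np.round(v,4).tolist() for k,v in c.items()})
    cv2.imwrite(f"pics/{n}.png",cv2.cvtColor(bot.snapshot(n),cv2.COLOR_RGB2BGR))
E
```

```text
0.0 [0.17298047 0.62594151 0.2043726 ] [-4.22352614e-01 -3.11250715e+00  2.84404846e-03] 0.09395871315501576
top {'fx': 401.2634, 'fy': 401.2634, 'cx': 280.337, 'cy': 214.2836, 'R': [[-0.0147, -0.9999, 0.0002], [-0.9865, 0.0145, -0.1632], [0.1632, -0.0026, -0.9866]], 't': [0.0261, 0.566, 0.9004]}
scene {'fx': 487.6472, 'fy': 487.6472, 'cx': 281.1269, 'cy': 208.9905, 'R': [[-0.1778, 0.9841, -0.0007], [0.6832, 0.1229, -0.7198], [-0.7083, -0.1284, -0.6941]], 't': [0.0737, -0.3084, 1.5619]}
```

View pics/top.png

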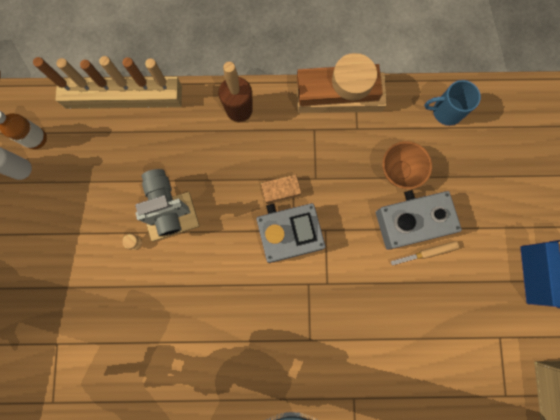

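View pics/scene.png

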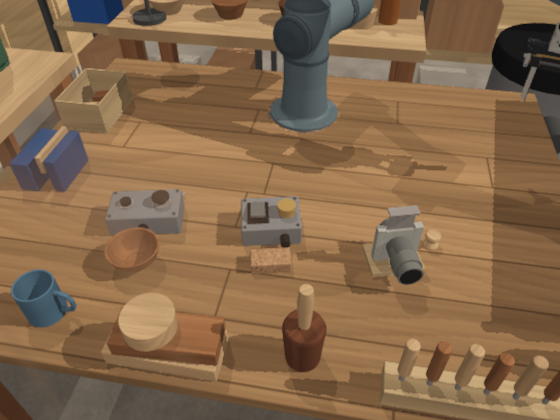

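The top view shows the gate near (160,205), the switch box near (290,232) with its rocker at (303,229), and the control box near (418,220) with start at (440,214) and stop at (406,222). I'll enlarge these regions to get finer pixel positions.

Run:
```python
import cv2,numpy as np
a=cv2.imread("pics/top.png");b=cv2.imread("pics/scene.png")
f=lambda i,x,y,w,h:cv2.resize(i[y:y+h,x:x+w],(400,300),interpolation=cv2.INTER_CUBIC)
cv2.imwrite("pics/z.png",np.vstack([np.hstack([f(a,110,160,100,75),f(a,245,195,100,75)]),np.hstack([f(a,370,185,100,75),f(b,360,195,100,75)])]))
```

```text
(no output)
```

View pics/z.png

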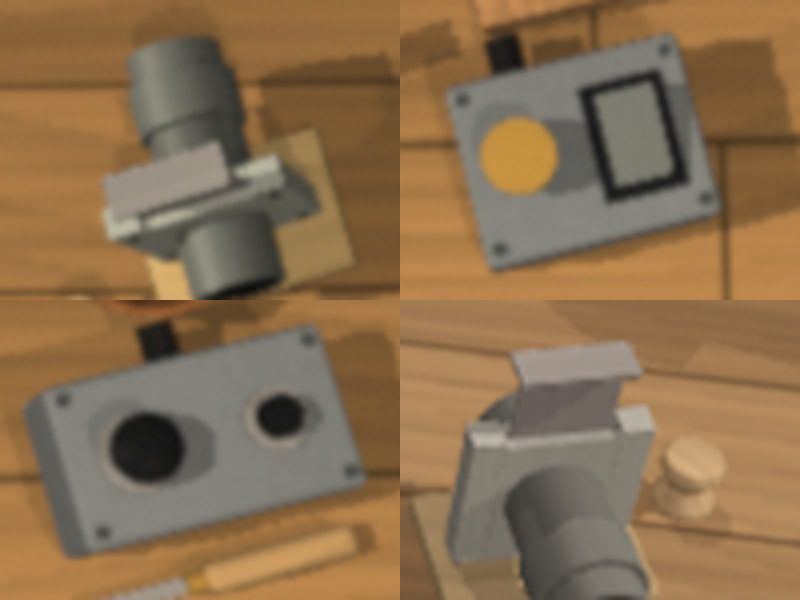

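The zoom shows the blade's folded top at about (168,180) in the top view and (577,363) in the scene tile. The rocker face is centred at (637,136), with its far edge at (625,80). Start is at (279,415) and stop at (146,448). Next I'll turn these into world points.

```bash
cat > h.py <<'E'
from station import bot
import numpy as np
from scipy.spatial.transform import Rotation as Ro
def ray(n,px):
    c=bot.get_calibration(n);R=np.array(c['R']);C=-R.T@np.array(c['t'])
    d=R.T@[(px[0]-c['cx'])/c['fx'],(px[1]-c['cy'])/c['fy'],1];return C,d/np.linalg.norm(d)
def plane(n,px,z):
    C,d=ray(n,px);return C+d*(z-C[2])/d[2]
def tri(p,q):
    C,d=ray("top",p);E,e=ray("scene",q)
    s=np.linalg.lstsq(np.c_[d,-e],E-C,rcond=None)[0];a,b=C+s[0]*d,E+s[1]*e;return (a+b)/2,np.linalg.norm(a-b)
def delta(X):
    o=bot.observe();return Ro.from_rotvec(o['tool_rot']).inv().apply(np.array(X)-o['eef_pos'])
E
python3 - <<'E'
from h import *
z=lambda x,y,ox,oy:((x+.5)/4-.5+ox,(y+.5)/4-.5+oy)
np.set_printoptions(precision=4,suppress=True)
A=[(105,178),(223,143),(232,180),(113,216)];B=[(113,53),(232,42),(241,75),(123,82)]
B=[B[i] for i in(2,3,0,1)]
for order in([0,1,2,3],[2,3,0,1],[1,0,3,2],[3,2,1,0]):
    print([tri(z(*A[i],110,160),z(*B[order[i]],360,195)) for i in range(4)])
b,g=tri(z(168,180,110,160),z(177,63,360,195));print("blade",b,g)
w=lambda x,y,h:plane("top",z(x-400,y,245,195),h)
cs=[w(*p,.055) for p in[(447,92),(678,35),(720,212),(492,270)]]
print("swbox",np.mean(cs,0),cs,"yaw",np.degrees(np.arctan2(*((cs[0]-cs[3]+cs[1]-cs[2])[[1,0]]))))
print("rocker c",w(637,136,.066),"far",w(625,80,.071),"tin",w(519,156,.081))
v=lambda x,y,h:plane("top",z(x,y-300,370,185),h)
st,sp=v(279,415,.073),v(146,448,.088);print("start",st,"stop",sp)
o=bot.observe();print(Ro.from_rotvec(o['tool_rot']).as_matrix())
E
```

```text
[(array([0.5737, 0.3193, 0.158 ]), np.float64(0.0002291745181801249)), (array([0.5912, 0.2587, 0.1592]), np.float64(0.0016315039600188178)), (array([0.5713, 0.2531, 0.16  ]), np.float64(0.0015525179491672509)), (array([0.553 , 0.3139, 0.161 ]), np.float64(0.0016039672896176708))]
[(array([0.5736, 0.2811, 0.1764]), np.float64(0.059992920427029216)), (array([0.5863, 0.281 , 0.1823]), np.float64(0.0573352916253281)), (array([0.5737, 0.2889, 0.1481]), np.float64(0.06398818635067365)), (array([0.5596, 0.2896, 0.1428]), np.float64(0.05718320123482098))]
[(array([0.5767, 0.288 , 0.1595]), np.float64(0.058427954358150166)), (array([0.5903, 0.2876, 0.1641]), np.float64(0.05982504481468376)), (array([0.5699, 0.2822, 0.1671]), np.float64(0.06134763020062113)), (array([0.5567, 0.2825, 0.1605]), np.float64(0.05881034015638734))]
[(array([0.5701, 0.3118, 0.1769]), np.float64(0.0009318069355989124)), (array([0.5877, 0.2525, 0.1757]), np.float64(0.0011548655347721304)), (array([0.5745, 0.2595, 0.1428]), np.float64(0.004460363002899251)), (array([0.5564, 0.3216, 0.1413]), np.float64(0.0028533694256176506))]
blade [0.572  0.2863 0.1592] 0.0008585714986112256
swbox [ 0.5218 -0.0057  0.055 ] [array([0.5578, 0.0739, 0.055 ]), array([ 0.5897, -0.0619,  0.055 ]), array([ 0.4854, -0.0832,  0.055 ]), array([0.4541, 0.0486, 0.055 ])] yaw 12.617768094052582
rocker c [ 0.5289 -0.0357  0.066 ] far [ 0.5608 -0.0293  0.071 ] tin [0.5166 0.032  0.081 ]
start [ 0.5587 -0.347   0.073 ] stop [ 0.5385 -0.2646  0.088 ]
[[-0.9638  0.2665 -0.0007]
 [ 0.2665  0.9638 -0.0015]
 [ 0.0003 -0.0016 -1.    ]]
```

play_rows([
  [[-0.475,-0.221,0],[0,0,-0.082],1],
  [[-0.475,-0.221,0],[0,0,-0.082],1],
  [[-0.475,-0.221,0],[0,0,-0.082],1],
  [[-0.475,-0.221,0],[0,0,-0.082],1],
  [[-0.475,-0.221,0],[0,0,-0.082],1],
  [[-0.475,-0.221,0],[0,0,-0.082],1],
  [[-0.475,-0.221,0],[0,0,-0.082],1],
  [[-0.475,-0.221,0],[0,0,-0.082],1],
  [[-0.475,-0.221,0],[0,0,-0.082],1],
  [[-0.475,-0.221,0],[0,0,-0.082],1],
  [[-0.475,-0.221,0],[0,0,-0.082],1],
  [[-0.475,-0.221,0],[0,0,-0.082],1],
  [[-0.475,-0.221,0],[0,0,-0.082],1],
  [[-0.475,-0.221,0],[0,0,-0.082],1],
])

```text
t: 1.5
eef_pos: [0.5711, 0.2878, 0.2051]
tool_rot: [0.386, -3.117, -0.0]
force: [0.1, 0.7, 0.4]
opening: 0.0002
grip_force: 0.0
```

Run:
```python
from h import *
import cv2
o=bot.observe();print(o['t'],o['eef_pos'],o['tool_rot'],o['opening'],o['joint_pos'],o['force'])
print(delta([.572,.286,.165]),delta([.572,.286,.119]))
cv2.imwrite("pics/w.png",cv2.cvtColor(bot.snapshot("wrist"),cv2.COLOR_RGB2BGR))
```

```text
1.5 [0.57106181 0.2877761  0.20509886] [ 3.86440460e-01 -3.11678560e+00 -2.47990015e-04] 0.0002310503830621942 [ 2.89644200e-01  2.21815436e-01  1.58595181e+00  3.20496108e-04
  1.33472794e+00 -1.52794186e+00] [0.11302533 0.69498373 0.39915262]
[-0.00051271 -0.00196237  0.04009788] [-0.00055481 -0.00197491  0.08609786]
```

View pics/w.png

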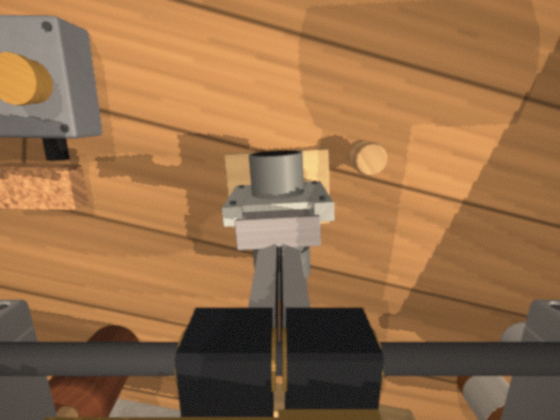

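The wrist view shows the blade's folded top at about (278,232), in line with the shut fingertips at column 279. The yaw matches and the knob is clear at (370,158). Now I'll push down.

play_rows([
  [[-0.001,-0.002,0.025],[0,0,0],1],
  [[-0.001,-0.002,0.04],[0,0,0],1],
  [[-0.001,-0.002,0.045],[0,0,0],1],
  [[-0.001,-0.002,0.05],[0,0,0],1],
  [[-0.001,-0.002,0.055],[0,0,0],1],
  [[-0.001,-0.002,0.06],[0,0,0],1],
  [[-0.001,-0.002,0.065],[0,0,0],1],
  [[-0.001,-0.002,0.07],[0,0,0],1],
  [[-0.001,-0.002,0.075],[0,0,0],1],
  [[-0.001,-0.002,0.08],[0,0,0],1],
  [[-0.001,-0.002,0.084],[0,0,0],1],
  [[-0.001,-0.002,0.086],[0,0,0],1],
  [[-0.001,-0.002,0.086],[0,0,0],1],
])

```text
t: 2.85
eef_pos: [0.5738, 0.2848, 0.119]
tool_rot: [-0.385, 3.118, -0.002]
force: [-0.7, 0.3, 0.6]
opening: 0.0003
grip_force: 0.3
```

play_rows([
  [[0,0,0.001],[0,0,0],1],
  [[0,0,0.002],[0,0,0],1],
  [[0,0,0.002],[0,0,0],1],
])

```text
t: 3.15
eef_pos: [0.5738, 0.2848, 0.1182]
tool_rot: [0.385, -3.118, 0.001]
force: [-0.8, -1.2, 5.4]
opening: 0.0003
grip_force: 2.9
```

Run:
```python
from h import *
import cv2
o=bot.observe();print(o['t'],o['eef_pos'],o['force'],o['joint_pos'])
a=bot.snapshot("scene")
cv2.imwrite("pics/s2.png",cv2.resize(cv2.cvtColor(a[165:285,330:490],cv2.COLOR_RGB2BGR),(640,480)))
```

```text
3.15 [0.57380032 0.28475554 0.11824787] [-0.77085779 -1.23278084  5.36118109] [ 2.84349570e-01  3.10722182e-01  1.64495906e+00 -9.59486044e-04
  1.18606340e+00 -1.53154835e+00]
```

View pics/s2.png

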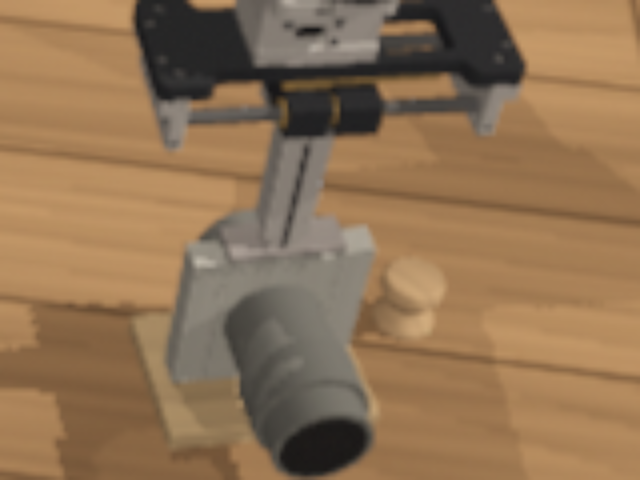

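The picture shows the folded top flush on the frame, TCP z is 118.2 mm, and the knob hasn't moved, so the gate is shut. On to the rocker.

play_rows([
  [[0,0,-0.03],[0,0,0],1],
  [[0,0,-0.06],[0,0,0],1],
  [[0.101,-0.3,-0.06],[0,0,0],1],
  [[0.101,-0.3,-0.06],[0,0,0],1],
  [[0.101,-0.3,-0.06],[0,0,0],1],
  [[0.101,-0.3,-0.06],[0,0,0],1],
  [[0.101,-0.3,-0.06],[0,0,0],1],
  [[0.101,-0.3,-0.06],[0,0,0],1],
  [[0.101,-0.3,-0.06],[0,0,0],1],
  [[0.101,-0.3,-0.06],[0,0,0],1],
  [[0.101,-0.3,-0.03],[0,0,0],1],
  [[0.101,-0.3,0.0],[0,0,0],1],
  [[0.101,-0.3,0.015],[0,0,0],1],
  [[0.101,-0.3,0.02],[0,0,0],1],
  [[0.101,-0.3,0.02],[0,0,0],1],
])

```text
t: 4.7
eef_pos: [0.5484, -0.0297, 0.0972]
tool_rot: [0.386, -3.117, -0.0]
force: [-0.4, 0.3, 0.4]
opening: 0.0004
grip_force: 0.0
```

Run:
```python
from h import *
import cv2
o=bot.observe();print(o['t'],o['eef_pos'],o['force'],o['joint_pos'])
print(delta([.5485,-.0315,.066]))
a=bot.snapshot("scene")[140:260,200:360];b=bot.snapshot("wrist")
b=cv2.resize(b,(400,300));a=cv2.resize(a,(400,300))
cv2.imwrite("pics/r.png",cv2.cvtColor(np.hstack([a,b]),cv2.COLOR_RGB2BGR))
```

```text
4.7 [ 0.5484223  -0.02974058  0.09719899] [-0.35617692  0.2680902   0.43779812] [-2.60605917e-01  1.37870049e-01  1.89343913e+00 -1.05790476e-04
  1.11118528e+00 -2.07769282e+00]
[ 0.00032766 -0.00173632  0.03119866]
```

View pics/r.png

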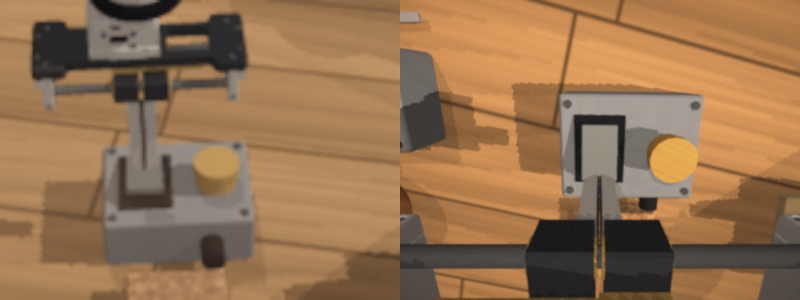

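The tip sits over the far end of the paddle with the tin clear, so I'll press.

play_rows([
  [[-0.002,-0.002,0.015],[0,0,0],1],
  [[-0.002,-0.002,0.02],[0,0,0],1],
  [[-0.002,-0.002,0.023],[0,0,0],1],
  [[-0.002,-0.002,0.026],[0,0,0],1],
  [[-0.002,-0.002,0.028],[0,0,0],1],
  [[-0.002,-0.002,0.03],[0,0,0],1],
  [[-0.002,-0.002,0.031],[0,0,0],1],
  [[-0.002,-0.002,0.031],[0,0,0],1],
])

```text
t: 5.6
eef_pos: [0.5519, -0.0317, 0.0674]
tool_rot: [-0.384, 3.116, -0.0]
force: [1.4, 2.5, 6.6]
opening: 0.0004
grip_force: 2.8
```

play_rows([
  [[0,0,0.001],[0,0,0],1],
  [[0,0,0.002],[0,0,0],1],
  [[0,0,0.002],[0,0,0],1],
])

```text
t: 5.9
eef_pos: [0.5521, -0.0317, 0.067]
tool_rot: [-0.385, 3.116, -0.0]
force: [-3.6, 4.1, 14.8]
opening: 0.0005
grip_force: 7.2
```

The force rose to 15 N with almost no travel, so the rocker is at its stop. Next I'll lift and go over the start button, turning back to spare joint 6.

play_rows([
  [[0,0,-0.035],[0,0,0],1],
  [[0,0,-0.07],[0,0,0],1],
  [[0.07,-0.307,-0.07],[0,0,0.08],1],
  [[0.07,-0.307,-0.07],[0,0,0.08],1],
  [[0.07,-0.307,-0.07],[0,0,0.08],1],
  [[0.07,-0.307,-0.07],[0,0,0.08],1],
  [[0.07,-0.307,-0.07],[0,0,0.08],1],
  [[0.07,-0.307,-0.07],[0,0,0.08],1],
  [[0.07,-0.307,-0.07],[0,0,0.08],1],
  [[0.07,-0.307,-0.07],[0,0,0.08],1],
  [[0.07,-0.307,-0.04],[0,0,0.08],1],
  [[0.07,-0.307,-0.03],[0,0,0.08],1],
  [[0.07,-0.307,-0.03],[0,0,0.08],1],
])

```text
t: 7.2
eef_pos: [0.5563, -0.3436, 0.0918]
tool_rot: [-0.4, -3.111, -0.005]
force: [-0.8, 0.0, -0.0]
opening: 0.0006
grip_force: 0.0
```

Run:
```python
from h import *
import cv2
o=bot.observe();print(o['t'],o['eef_pos'],o['force'],o['joint_pos'])
print(delta([.5587,-.347,.067]))
a=bot.snapshot("scene")[130:250,70:230];b=bot.snapshot("top")[195:270,245:345]
b=cv2.resize(b,(400,300));a=cv2.resize(a,(400,300))
cv2.imwrite("pics/c.png",cv2.cvtColor(np.hstack([a,b]),cv2.COLOR_RGB2BGR))
```

```text
7.2 [ 0.55633469 -0.34364488  0.09179815] [-0.7606997   0.01598893 -0.03391202] [-7.26399785e-01  3.74125747e-01  1.61677674e+00  3.52292543e-05
  1.15646645e+00 -2.04167968e+00]
[-0.00326377 -0.00271399  0.02477462]
```

View pics/c.png

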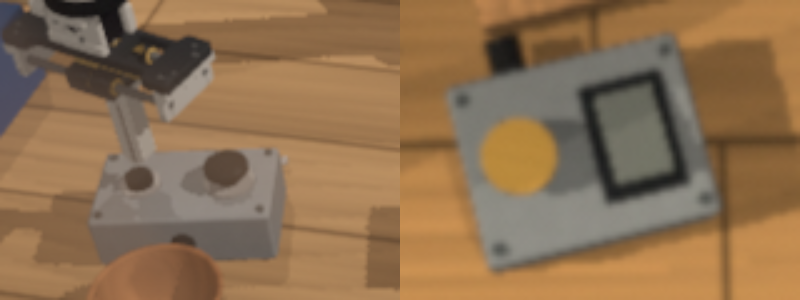

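The tip is just above the start button and clear of the mushroom, and the tin is unmoved. I'll press, hold and check the force before releasing.

play_rows([
  [[-0.003,-0.003,0.01],[0,0,0],1],
  [[-0.003,-0.003,0.016],[0,0,0],1],
  [[-0.003,-0.003,0.019],[0,0,0],1],
  [[-0.003,-0.003,0.022],[0,0,0],1],
  [[-0.003,-0.003,0.024],[0,0,0],1],
  [[-0.003,-0.003,0.026],[0,0,0],1],
  [[-0.003,-0.003,0.026],[0,0,0],1],
  [[-0.003,-0.003,0.026],[0,0,0],1],
  [[-0.003,-0.003,0.026],[0,0,0],1],
  [[-0.003,-0.003,0.026],[0,0,0],1],
])

```text
t: 8.3
eef_pos: [0.5597, -0.3502, 0.0686]
tool_rot: [-0.403, -3.115, -0.0]
force: [-1.9, 2.2, 3.9]
opening: 0.0007
grip_force: 1.8
```

play_rows([
  [[0,0,0.002],[0,0,0],1],
  [[0,0,0.003],[0,0,0],1],
  [[0,0,0.003],[0,0,0],1],
  [[0,0,0.003],[0,0,0],1],
  [[0,0,0.003],[0,0,0],1],
  [[0,0,0.003],[0,0,0],1],
])

```text
t: 8.9
eef_pos: [0.56, -0.3504, 0.0671]
tool_rot: [-0.403, -3.116, 0.0]
force: [-5.1, 4.2, 11.8]
opening: 0.0006
grip_force: 5.9
```

Force is 11.8 N, well over the 4.5 N spring, so the button is at its stop and has been held for about 0.5 s. I'll release it and back off.

play_rows([
  [[0,0,0.003],[0,0,0],1],
  [[0,0,-0.01],[0,0,0],1],
  [[0,0,-0.05],[0,0,0],1],
  [[0,0,-0.09],[0,0,0],1],
  [[0,0,-0.09],[0,0,0],1],
  [[0,0,-0.09],[0,0,0],1],
])

```text
t: 9.5
eef_pos: [0.5605, -0.3509, 0.1562]
tool_rot: [0.403, 3.113, -0.003]
force: [0.7, -1.0, -0.1]
opening: 0.0002
grip_force: 0.0
```

Run:
```python
from h import *
import cv2
o=bot.observe();print(o['t'],o['eef_pos'],o['force'])
a=bot.snapshot("scene");b=cv2.resize(a[180:280,60:460],(800,200),interpolation=2)
cv2.imwrite("pics/e.png",cv2.cvtColor(b,cv2.COLOR_RGB2BGR))
```

```text
9.5 [ 0.5604646  -0.35090796  0.15620221] [ 0.72559683 -0.99339835 -0.14630763]
```

View pics/e.png

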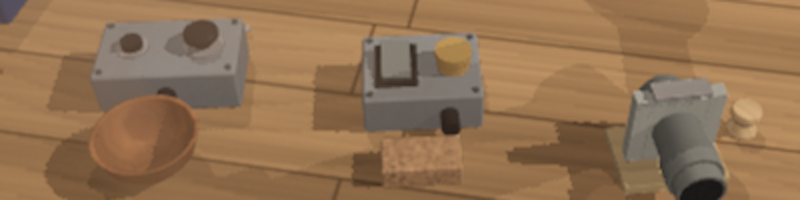

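The final view shows the gate shut (680,90), the rocker's far end down (397,75), both buttons out, and nothing displaced.

```bash
python3 -c "
from station import bot
print(bot.job_done())"
```

```text
the job is handed in; nothing more can be done
None
```

I shut the gate, switched the rocker on, and pressed, held and released the start button, in that order. The job is handed in, and no verdict came back.

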